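# Load camera brackets on a balanced spray-booth bar

### The job

Finish loading the balanced spray-booth bar: one big camera bracket already hangs on its left inner peg and tips it. Hang the other three from the draining rack by their eyes, the big one on the right inner peg and a small one on each outer peg, loading the high side first and then left and right in turn, and lower each gently, so that the bar never comes down on its rubber stops. Leave it hanging level and still, and the bottle beside it standing where it is.

Things in the scene. Friction and masses are not known exactly. Their poses are not given: they have to be found in the camera images.
- big_a_center (a point): Centre (half-way up and through) of one big camera bracket: flat cast aluminium plate 141 mm tall, 10 mm thick, 64 mm wide, upper 67 mm narrowed to a 46 mm wide tab; 135 g. z up the plate to the tab, x its normal (round boss 5 mm proud, low on the +x face), y across. Grip the solid top 30 mm of the tab across the 10 mm, from the top edge. Starts hung on the left inner peg.
- big_b_center (a point): Centre (half-way up and through) of the other big camera bracket: flat cast aluminium plate 141 mm tall, 10 mm thick, 64 mm wide, upper 67 mm narrowed to a 46 mm wide tab; 135 g. z up the plate to the tab, x its normal (round boss 5 mm proud, low on the +x face), y across. Grip the solid top 30 mm of the tab across the 10 mm, from the top edge. Starts leaning in one of the rack's slots.
- small_a_center (a point): Centre (half-way up and through) of one small camera bracket: flat cast aluminium plate 109 mm tall, 10 mm thick, 50 mm wide, upper 67 mm narrowed to a 40 mm wide tab; 68 g. z up the plate to the tab, x its normal (round boss 5 mm proud, low on the +x face), y across. Grip the solid top 30 mm of the tab across the 10 mm, from the top edge. Starts leaning in one of the rack's slots.
- small_b_center (a point): Centre (half-way up and through) of the other small camera bracket: flat cast aluminium plate 109 mm tall, 10 mm thick, 50 mm wide, upper 67 mm narrowed to a 40 mm wide tab; 68 g. z up the plate to the tab, x its normal (round boss 5 mm proud, low on the +x face), y across. Grip the solid top 30 mm of the tab across the 10 mm, from the top edge. Starts leaning in one of the rack's slots.
- big_a_eye (a point): Centre of the hanging eye of big_a, a round 25 mm hole through the plate, 43 mm below its top edge (27.5 mm above its centre point); axes as for its centre.
- big_b_eye (a point): Centre of the hanging eye of big_b, a round 25 mm hole through the plate, 43 mm below its top edge (27.5 mm above its centre point); axes as for its centre.
- small_a_eye (a point): Centre of the hanging eye of small_a, a round 25 mm hole through the plate, 43 mm below its top edge (11.5 mm above its centre point); axes as for its centre.
- small_b_eye (a point): Centre of the hanging eye of small_b, a round 25 mm hole through the plate, 43 mm below its top edge (11.5 mm above its centre point); axes as for its centre.
- peg_left_outer (a point): Centre of the red 9 mm ball on the tip of the left outer peg, 142 mm left of the pivot. The peg, a 6 mm rod, runs from the ball along +x (level, away from the robot), falls 7 mm in the first 16 mm and then runs level for 39 mm to the bar. y points along the bar to the left. It moves with the bar.
- seat_left_outer (a point): Point on the axis of the left outer peg, about half-way (34 mm behind the ball along +x, 7 mm lower). A hung eye rests here, its centre 9.5 mm below this point and its rim on the peg.
- peg_left_inner (a point): Centre of the red 9 mm ball on the tip of the left inner peg, 72 mm left of the pivot. The peg, a 6 mm rod, runs from the ball along +x (level, away from the robot), falls 7 mm in the first 16 mm and then runs level for 39 mm to the bar. y points along the bar to the left. It moves with the bar.
- seat_left_inner (a point): Point on the axis of the left inner peg, about half-way (34 mm behind the ball along +x, 7 mm lower). A hung eye rests here, its centre 9.5 mm below this point and its rim on the peg.
- peg_right_inner (a point): Centre of the red 9 mm ball on the tip of the right inner peg, 72 mm right of the pivot. The peg, a 6 mm rod, runs from the ball along +x (level, away from the robot), falls 7 mm in the first 16 mm and then runs level for 39 mm to the bar. y points along the bar to the left. It moves with the bar.
- seat_right_inner (a point): Point on the axis of the right inner peg, about half-way (34 mm behind the ball along +x, 7 mm lower). A hung eye rests here, its centre 9.5 mm below this point and its rim on the peg.
- peg_right_outer (a point): Centre of the red 9 mm ball on the tip of the right outer peg, 142 mm right of the pivot. The peg, a 6 mm rod, runs from the ball along +x (level, away from the robot), falls 7 mm in the first 16 mm and then runs level for 39 mm to the bar. y points along the bar to the left. It moves with the bar.
- seat_right_outer (a point): Point on the axis of the right outer peg, about half-way (34 mm behind the ball along +x, 7 mm lower). A hung eye rests here, its centre 9.5 mm below this point and its rim on the peg.
- load_bar (a joint): Tilt of the load bar about its pivot, rad: 0 level, positive = left end up; rubber stops at 0.18 either way. Starts near -0.097, big_a having tipped it. It swings freely and rights itself when balanced. Each bracket on its own peg (big inner, small outer) turns it by about 0.097 rad, so that peg sinks as it takes the load (inner 7 mm, outer 14 mm); two on one side put it on the stop.
- stand: Grey loading stand, fixed; origin on the bench under the pivot, x away from the robot, y left along the level bar. Base 170 x 200 x 12 mm; 28 mm post behind the bar, its top 280 mm up; pivot 262 mm up. The load bar is steel, 318 mm long, 28 mm high, 12 mm thick, its top edge 4 mm above the pegs, which leave it 210 mm up when level.
- drain_rack: Sheet-metal draining rack in a black 246 x 204 mm tray, fixed; origin on the bench under its middle. Slots at x -40 and +62, y -44 and +44 mm. In each a bracket stands on a ledge 30 mm up and leans 0.52 rad (30 degrees) from upright, top towards -x, on a support reaching 60 mm up its lower face; a lip covers 13 mm of its foot. Partitions 47 mm high.
- bottle_center (a point): Middle of a white dispensing bottle with a red needle cap, 44 mm across, 140 mm tall, standing between the rack and the stand; leave it alone.
There are look-alikes about, which are no part of the job. What is shaped like the part that bears big_a_center but green, purple or yellow is not meant.

How it is judged (in metres and radians):
At the end, for the whole second after the job is handed in: A big bracket hangs on each inner peg and a small one on each outer peg (eye centre within 32 mm of the middle of its peg), the bar is level within 0.04 rad (2.3 degrees) and hardly moves (under 0.08 rad/s) (distance between big_a_eye and seat_left_inner below 0.032 m and distance between big_b_eye and seat_right_inner below 0.032 m and ((distance between small_a_eye and seat_left_outer below 0.032 m and distance between small_b_eye and seat_right_outer below 0.032 m) or (distance between small_b_eye and seat_left_outer below 0.032 m and distance between small_a_eye and seat_right_outer below 0.032 m)) and value of joint load_bar between -0.04 and 0.04 rad and velocity of joint load_bar between -0.08 and 0.08 rad/s); the robot touches nothing.
It fails at once if the bar tips by more than 0.17 rad: it is down on a rubber stop (value of joint load_bar above 0.17 rad or value of joint load_bar below -0.17 rad).
It fails at once if the bottle is moved by more than 25 mm, or tipped (distance of bottle_center from where it was at the start of the episode above 0.025 m).
It also fails if it takes over 72 s, if anything falls off the work surface, if the arm or the gripper's body presses on something with over 40 N, if the wrist force passes 120 N, or if a joint passes its speed limit or range.

### The arm

A 7-joint arm with a two-finger parallel gripper is mounted at the origin on a cart in front of the work surface, level with it; the furniture and walls round the work are solid. World frame = base frame: x ahead of the robot, y to its left, z up, the work surface at z = 0. Lengths are in mm, angles in rad, forces in N, time in s.
With the tool pointing down it reaches from about 425 to 825 mm from the base axis. Payload 3.6 kg.
Tool frame: the origin (TCP) lies at the centre of the arm's flange, where the gripper is bolted on; the fingertips stand 173 mm ahead of it and the grasp point (between the pads) lies ctrl.grip_depth ahead of it (ctrl.grip_depth is the distance from the TCP to the grasp point, in mm); x points along the fingers, y is the direction in which the jaws open and shut, and the axes are right-handed (so a half turn about x gives the same grasp; the last joint's range is limited). The gripper opens to 85 mm and grips with 20 to 120 N. Pads are 22 mm wide; open, the fingers measure 114 mm over their backs; the gripper's body (76 mm by 85 mm) begins 54 mm behind the grasp point. The pads swing forward as they close: fully open they stand 13 mm farther back than shut.
Start: joints at [1.236, 0.615, -0.013, 1.423, 0.008, 1.103, -0.04], TCP at [196.934, -619.429, 404.697] pointing down, gripper open.
Joint ranges: [-3.12, 3.12], [-0.3, 2.06], [-1.34, 1.32], [0.26, 2.42], [-1.36, 4.5], [0.01, 1.98], [-2.84, 2.84]. Speed limits (rad/s): [2.79, 2.79, 3.14, 3.14, 3.14, 3.14, 3.14].

### API

Orientations are given as a unit quaternion [x, y, z, w].
In Python, from workcell import ctrl gives the robot as it stands. Calls block until the motion is done:
- ctrl.move_to(position, orientation): joint-space move of the TCP to a pose.
- ctrl.move_straight(position, ori=None, feed=150): straight line of the TCP; ori=None keeps the orientation; feed is the mean speed in mm/s.
- ctrl.set_joints(angles): joint-space move.
- ctrl.move_gripper(opening, strength=None): finger opening in mm; strength is the grip in N (None keeps the last); returns when the fingers have stopped.
- ctrl.dwell(seconds).
- ctrl.inverse_kinematics(position, orientation): joint angles nearest the present ones, or None.
- ctrl.observe(): the state.
- ctrl.camera(name): name is "scene" or "top" or "wrist"; returns the picture (480x640x3 uint8, red, green, blue); there is no depth.
- ctrl.camera_model(name): a dict with "camera_matrix" (3x3 intrinsics, pixels), "world_from_camera" (4x4, takes a point from camera to world coordinates). Camera axes: x right, y up, looking along -z (the intrinsics and any distortion apply to the point x, -y, -z); pixel columns grow to the right and rows downward; lengths in mm; the calibration is good to about 2 mm. The wrist camera is an equidistant fisheye: a pixel r from the principal point sees the ray r / f radians off the axis. A picture is of the moment at which its call begins: read the wrist's pose just before it. camera_model takes no time and is no camera call; for the wrist camera it gives the pose at the moment of the call.
A pose or a line that the arm cannot do raises ctrl.Unreachable and nothing moves.
- ctrl.hand_in(): hands the job in, once; it reports no verdict.
The state is a dict: "clock": time; "joints": joint angles; "qd": joint speeds; "effort": joint torques, N m; "tcp_pos": TCP position; "eef_rot": TCP orientation; "force": force on the tool from outside, world axes, zero at the start; "moment": the same for the moment, N m; "grip_width": finger opening in mm.
Only numpy, scipy, OpenCV 4.12 (cv2) and the standard library are available. Lean on these libraries where they do the work, as an engineer would, in place of code of your own. Each camera call takes 0.05 s, during which the arm holds its last target. There are 200 camera calls.

## Working session

There is one attempt and no reset: what is moved stays moved. The work goes in short steps, each a Python script; the robot and the scene stay as the last script left them, time stands still between calls to the robot, and variables do not carry over. Pictures are saved under pics/ and viewed, about 8 in all and at most 12, crops included, and the job is handed in when it is done.

```bash
ls; mkdir -p pics; python3 - <<'E'
from workcell import ctrl
import cv2,numpy as np
np.set_printoptions(precision=4,suppress=True)
for n in("scene","top"):
    im=ctrl.camera(n); cv2.imwrite(f"pics/{n}0.png",im[:,:,::-1])
    m=ctrl.camera_model(n); print(n,m)
print(ctrl.camera_model("wrist")); print(ctrl.observe(),ctrl.grip_depth)
E
```

```text
pics
scene {'camera_matrix': array([[438.006 ,   0.    , 320.9929],
       [  0.    , 438.006 , 239.9907],
       [  0.    ,   0.    ,   1.    ]]), 'world_from_camera': array([[ -0.7067,   0.4233,  -0.5669, 104.7237],
       [ -0.7072,  -0.4004,   0.5827, 618.2066],
       [  0.0196,   0.8127,   0.5824, 684.727 ],
       [  0.    ,   0.    ,   0.    ,   1.    ]])}
top {'camera_matrix': array([[602.481 ,   0.    , 309.5496],
       [  0.    , 602.481 , 229.1941],
       [  0.    ,   0.    ,   1.    ]]), 'world_from_camera': array([[   0.0265,    0.982 ,   -0.1869,  316.1546],
       [  -0.9996,    0.0275,    0.0031,  122.2064],
       [   0.0082,    0.1868,    0.9824, 1680.5698],
       [   0.    ,    0.    ,    0.    ,    1.    ]])}
{'camera_matrix': array([[371.6483,   0.    , 323.5351],
       [  0.    , 371.6483, 243.5548],
       [  0.    ,   0.    ,   1.    ]]), 'world_from_camera': array([[   0.303 ,    0.9119,    0.2768,  267.078 ],
       [  -0.953 ,    0.2906,    0.0856, -596.4031],
       [  -0.0024,   -0.2898,    0.9571,  373.1531],
       [   0.    ,    0.    ,    0.    ,    1.    ]])}
{'clock': 0.1, 'joints': array([ 1.2365,  0.6158, -0.0126,  1.4248,  0.0081,  1.1034, -0.0404]), 'qd': array([ 0.0016, -0.0023,  0.0008, -0.0053, -0.0007, -0.0005,  0.0002]), 'effort': array([  0.0025, -47.038 ,   0.2605, -17.157 ,   0.0101,   0.0058,
         0.    ]), 'tcp_pos': array([ 196.8536, -619.1625,  403.6561]), 'eef_rot': array([-0.6986, -0.1092,  0.6989, -0.1076]), 'force': array([ 0.465 ,  0.0195, -0.0639]), 'moment': array([ 0.0587, -0.0073,  0.0278]), 'grip_width': 85.19412358084358} 154.70000000000002
```

View pics/scene0.png

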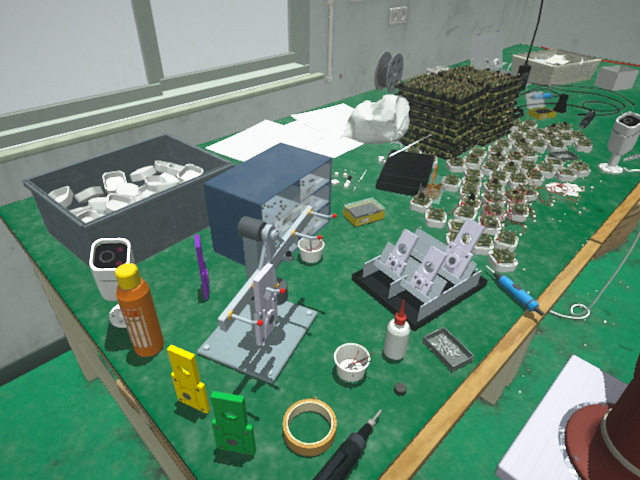

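View pics/top0.png

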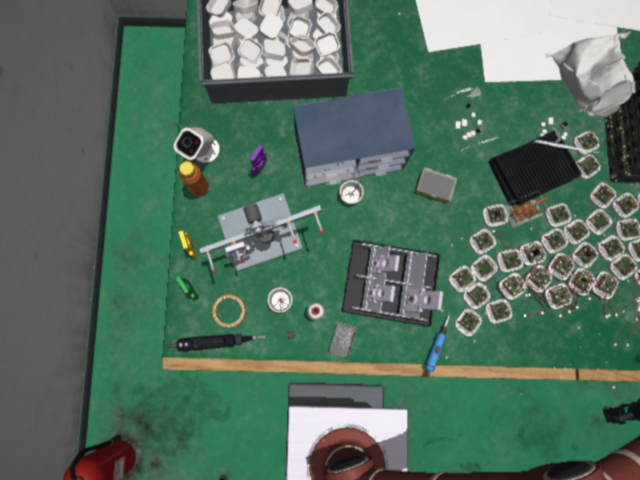

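```bash
cat > h.py <<'E'
from workcell import ctrl
import cv2,numpy as np
from scipy.spatial.transform import Rotation as R
np.set_printoptions(precision=3,suppress=True)
def ray(name,px,M=None):
    M=M or ctrl.camera_model(name);K=M["camera_matrix"];T=np.array(M["world_from_camera"])
    u=(px[0]-K[0,2])/K[0,0];v=(px[1]-K[1,2])/K[1,1]
    if name=="wrist":
        r=np.hypot(u,v)+1e-12;d=np.array([u/r*np.sin(r),-v/r*np.sin(r),-np.cos(r)])
    else: d=np.array([u,-v,-1.])
    d=T[:3,:3]@d
    return T[:3,3],d/np.linalg.norm(d)
def onz(name,px,z,M=None):
    o,d=ray(name,px,M);return o+d*(z-o[2])/d[2]
def tri(rays):
    A=sum(np.eye(3)-np.outer(d,d) for o,d in rays);b=sum((np.eye(3)-np.outer(d,d))@o for o,d in rays)
    x=np.linalg.solve(A,b);return x,[np.linalg.norm(np.cross(x-o,d)) for o,d in rays]
def project(name,P,M=None):
    M=M or ctrl.camera_model(name);K=M["camera_matrix"];T=np.linalg.inv(M["world_from_camera"])
    p=T[:3,:3]@P+T[:3,3];x,y,z=p[0],-p[1],-p[2]
    if name=="wrist":
        r=np.hypot(x,y);t=np.arctan2(r,z);x,y,z=x/r*t,y/r*t,1.
    return np.array([K[0,0]*x/z+K[0,2],K[1,1]*y/z+K[1,2]])
def red(im,amin=4):
    h=cv2.cvtColor(im,cv2.COLOR_RGB2HSV)
    m=(((h[...,0]<6)|(h[...,0]>174))&(h[...,1]>150)&(h[...,2]>90)).astype(np.uint8)
    n,l,s,c=cv2.connectedComponentsWithStats(m)
    return [(c[i].round(1),s[i,4]) for i in range(1,n) if s[i,4]>=amin]
E
python3 - <<'E'
from h import *
s=cv2.imread("pics/scene0.png");t=cv2.imread("pics/top0.png")
for n,im in(("scene",s),("top",t)):
    print(n,[(c,a) for c,a in red(im[:,:,::-1]) if 190<c[0]<420 and 150<c[1]<350])
def crop(im,x,y,w,h): return cv2.resize(im[y:y+h,x:x+w],(400,300),interpolation=cv2.INTER_CUBIC)
cv2.imwrite("pics/c1.png",np.vstack([np.hstack([crop(t,336,236,120,90),crop(t,196,188,140,105)]),np.hstack([crop(s,350,215,144,108),crop(s,195,205,160,120)])]))
E
```

```text
scene [(array([334.1, 215.6]), np.int32(11)), (array([319.2, 236.8]), np.int32(11)), (array([281.8, 290.5]), np.int32(20)), (array([400.5, 315.8]), np.int32(150)), (array([259.6, 322.3]), np.int32(21))]
top [(array([321.5, 231.5]), np.int32(4)), (array([239.8, 261.4]), np.int32(5)), (array([213., 271.]), np.int32(7)), (array([314.8, 311. ]), np.int32(10))]
```

View pics/c1.png

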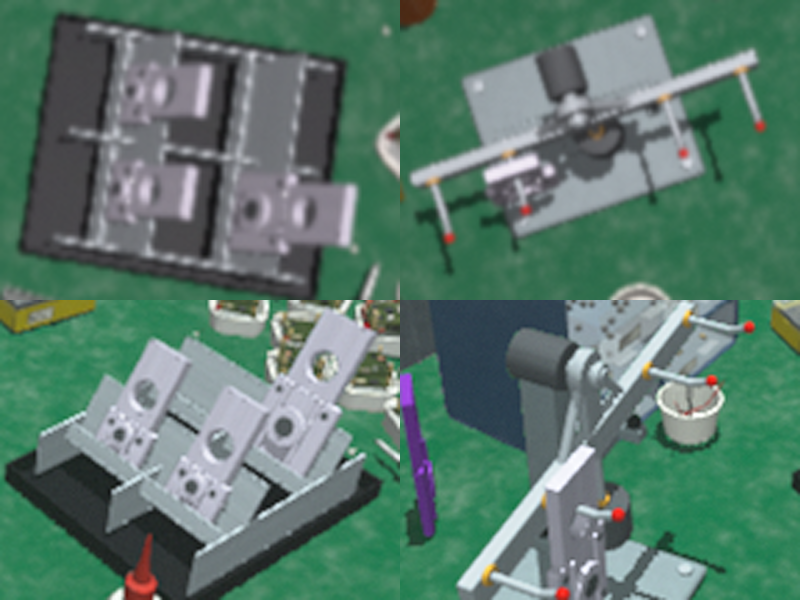

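```bash
python3 - <<'E'
from h import *
tp=lambda x,y:(336+x/3.333-.35,236+y/3.333-.35); sp=lambda x,y:(350+x/2.778-.3,215+(y-300)/2.778-.3)
for n,a,b in [("big eye",(303,212),(325,367)),("big boss",(252,212),(285,425)),("s1 eye(far)",(147,90),(145,390)),("s1 boss",(130,88),(120,430)),("s2 eye",(150,192),(220,443)),("s2 boss",(130,187),(190,487))]:
    x,e=tri([ray("top",tp(*a)),ray("scene",sp(*b))]); print(n,x,np.round(e,1))
B={}
for n,a,b in [("RO",(321.5,231.5),(334.1,215.6)),("RI",(295-.3,241.5),(319.2,236.8)),("LI",(239.8,261.4),(281.8,290.5)),("LO",(213,271),(259.6,322.3))]:
    x,e=tri([ray("top",a),ray("scene",b)]); print(n,x,np.round(e,1));B[n]=x
d=B["LO"]-B["RO"];print("len",np.linalg.norm(d),"tilt",np.arcsin(d[2]/284),"yaw of x",np.arctan2(-d[0],d[1]))
c=[onz("top",tp(*p),8) for p in [(60,15),(345,60),(315,298),(22,250)]]
for p in c:print(p)
print("sides",[np.linalg.norm(c[i]-c[i-1]) for i in range(4)],"ctr",np.mean(c,0))
for a,b in((0,1),(3,2)): v=c[a]-c[b];print("rack x yaw",np.arctan2(v[1],v[0]))
E
```

```text
big eye [ 435.825 -191.146  117.311] [1.9 1.9]
big boss [ 440.382 -158.589   71.697] [0.4 0.4]
s1 eye(far) [528.18  -71.857 105.616] [3.5 3.5]
s1 boss [537.091 -62.062  64.13 ] [1.3 1.3]
s2 eye [451.977 -74.451  93.052] [0. 0.]
s2 boss [461.321 -62.776  48.354] [2.2 2.2]
RO [587.035  88.051 230.377] [0.2 0.2]
RI [561.635 153.218 224.747] [0.2 0.2]
LI [510.933 286.959 210.601] [0.5 0.5]
LO [486.088 352.243 204.487] [0.4 0.4]
len 284.0039141510964 tilt -0.09129063292874018 yaw of x 0.36498132662459215
[606.498  -8.205   8.   ]
[ 574.722 -248.983    8.   ]
[ 375.711 -221.488    8.   ]
[408.472  20.706   8.   ]
sides [np.float64(200.1249701155099), np.float64(242.86510139550225), np.float64(200.90087350139902), np.float64(244.40032666173352)] ctr [ 491.351 -114.492    8.   ]
rack x yaw 1.4395807013843291
rack x yaw 1.4363435966616032
```

```bash
cat >> h.py <<'E'
UP=np.array([0,0,1.])
ry=1.438; rx=np.array([np.cos(ry),np.sin(ry),0]); rY=np.array([-rx[1],rx[0],0]); rc=np.array([491.4,-114.5,0])
sy=0.365; sx=np.array([np.cos(sy),np.sin(sy),0]); sY=np.array([-sx[1],sx[0],0])
bz=-.5*rx+np.sqrt(.75)*UP; bx=np.sqrt(.75)*rx+.5*UP
def quat(x,y): return R.from_matrix(np.column_stack([x,y,np.cross(x,y)])).as_quat()
D=ctrl.grip_depth+34   # TCP -> eye along tool x
slots={"big":(-40,44,98),"sf":(62,-44,66),"sn":(62,44,66)}
def eye_model(n): a,b,h=slots[n]; return rc+a*rx+b*rY+30*UP+h*bz
def gq(s): return quat(-bz,s*bx)
def hq(s): return quat(-UP,s*sx)
E
python3 - <<'E'
from h import *
o=ctrl.observe();q=R.from_quat(o["eef_rot"]).as_matrix();M=ctrl.camera_model("wrist")["world_from_camera"]
print("cam in tool",q.T@(M[:3,3]-o["tcp_pos"]),"look",q.T@-M[:3,2]); print(q)
balls={"RI":[561,153,225],"LO":[487,353,217],"RO":[587,88,231]}
for s in(1,-1):
    for n in slots:
        for k in(0,110): print("grasp",s,n,k,eye_model(n),ctrl.inverse_kinematics(eye_model(n)+(D+k)*bz,gq(s)))
    for n,b in balls.items():
        for dx,dz in((-40,0),(26,-15),(0,100)): print("hang",s,n,dx,dz,ctrl.inverse_kinematics(np.array(b)+dx*sx+(dz+D)*UP,hq(s)))
E
```

```text
cam in tool [ 30.5    -0.34  -73.821] look [ 0.957 -0.     0.29 ]
[[-0.001  0.303 -0.953]
 [ 0.002 -0.953 -0.303]
 [-1.    -0.002  0.   ]]
grasp 1 big 0 [ 436.003 -196.891  114.87 ] [ 1.213  0.82  -0.91   1.861  0.153  0.883  1.766]
grasp 1 big 110 [ 436.003 -196.891  114.87 ] [ 1.299  0.724 -0.947  1.682  0.078  1.162  1.843]
grasp 1 sf 0 [538.852 -91.581  87.158] [ 0.89   0.86  -0.812  1.798  0.094  0.748  1.631]
grasp 1 sf 110 [538.852 -91.581  87.158] [ 1.022  0.775 -0.918  1.666  0.082  1.01   1.642]
grasp 1 sn 0 [451.627 -79.929  87.158] [ 1.011  0.8   -0.873  2.029  0.112  0.624  1.633]
grasp 1 sn 110 [451.627 -79.929  87.158] [ 1.165  0.682 -0.963  1.887  0.036  0.916  1.713]
hang 1 RI -40 0 [ 0.211  0.542 -0.799  1.712  0.434  1.074 -0.363]
hang 1 RI 26 -15 [ 0.111  0.643 -0.72   1.549  0.454  1.123 -0.344]
hang 1 RI 0 100 [ 0.186  0.527 -0.832  1.435  0.391  1.35  -0.298]
hang 1 LO -40 0 [-0.099  0.651 -0.99   1.663  0.587  1.155 -0.878]
hang 1 LO 26 -15 [-0.17   0.733 -0.89   1.499  0.593  1.196 -0.79 ]
hang 1 LO 0 100 [-0.197  0.568 -0.827  1.392  0.417  1.361 -0.666]
han
[... 673 characters left out ...]
1 sn 110 [451.627 -79.929  87.158] [ 0.64   0.506 -0.11   1.902 -0.505  1.018 -0.836]
hang -1 RI -40 0 [-0.958  0.667  1.135  1.746 -0.657  1.166 -2.403]
hang -1 RI 26 -15 [-0.892  0.795  1.134  1.582 -0.749  1.255 -2.405]
hang -1 RI 0 100 [-0.917  0.624  1.136  1.47  -0.567  1.407 -2.539]
hang -1 LO -40 0 [-0.036  0.72  -1.149  1.661  0.693  1.227  2.165]
hang -1 LO 26 -15 [-0.075  0.838 -1.15   1.496  0.777  1.315  2.206]
hang -1 LO 0 100 [-0.071  0.676 -1.149  1.388  0.612  1.46   2.31 ]
hang -1 RO -40 0 [-0.818  0.681  1.135  1.703 -0.66   1.196 -2.287]
hang -1 RO 26 -15 [-0.765  0.806  1.134  1.539 -0.75   1.283 -2.307]
hang -1 RO 0 100 [-0.78   0.642  1.135  1.424 -0.579  1.438 -2.425]
```

```bash
python3 - <<'E'
from h import *
ctrl.move_gripper(70)
e=eye_model("big"); ctrl.move_to(e+(D+90)*bz,gq(-1))
M=ctrl.camera_model("wrist"); im=ctrl.camera("wrist"); cv2.imwrite("pics/w1.png",im[:,:,::-1])
print(ctrl.observe()["clock"],ctrl.observe()["joints"])
np.save("Mw1.npy",M,allow_pickle=True)
by=rY
for k in(-23,23):
  for t in(-5,5): print(project("wrist",e+43*bz+k*by+t*bx,M))
E
```

```text
2.0417 [ 0.776  0.567 -0.056  1.734 -0.432  1.183 -0.747]
[330.41  223.803]
[312.87  223.837]
[330.075 297.335]
[313.671 297.358]
```

View pics/w1.png

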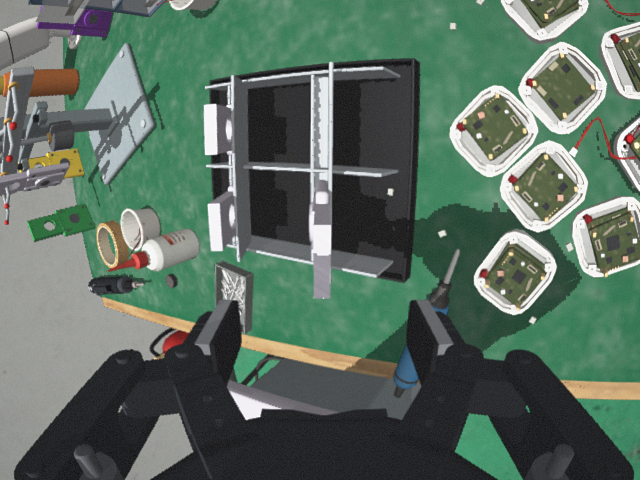

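```bash
python3 - <<'E'
from h import *
M=np.load("Mw1.npy",allow_pickle=True).item(); im=cv2.imread("pics/w1.png")
x0,y0,k=190,90,5
c=cv2.resize(im[y0:y0+120*0+212,x0:x0+160],None,fx=3.5,fy=3.5*0+2.8,interpolation=cv2.INTER_CUBIC)
fx,fy=3.5,2.8
for n,w in(("big",23),("sf",20),("sn",20)):
    e=eye_model(n)
    for a in(-w,w):
        for t in(-5,5):
            p=project("wrist",e+43*bz+a*rY+t*bx,M); print(n,a,t,p)
            cv2.circle(c,(int((p[0]-x0+.5)*fx),int((p[1]-y0+.5)*fy)),2,(0,0,255),-1)
cv2.imwrite("pics/c2.png",c);print(c.shape)
E
```

```text
big -23 -5 [330.41  223.803]
big -23 5 [312.87  223.837]
big 23 -5 [330.075 297.335]
big 23 5 [313.671 297.358]
sf -20 -5 [215.311  94.673]
sf -20 5 [203.326  95.681]
sf 20 -5 [216.35  144.529]
sf 20 5 [204.471 145.207]
sn -20 -5 [219.192 203.812]
sn -20 5 [207.589 204.087]
sn 20 -5 [222.667 250.848]
sn 20 5 [211.398 250.826]
(594, 560, 3)
```

View pics/c2.png

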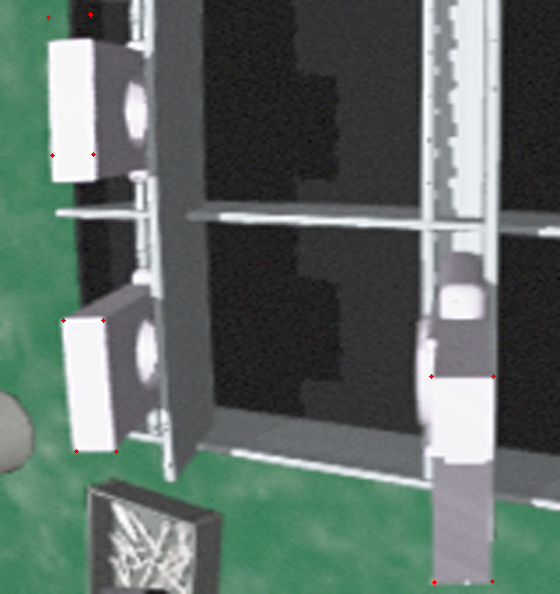

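```bash
cat >> h.py <<'E'
D=ctrl.grip_depth+39
slots["sf"]=(62,-36.7,66)
C0=np.array([534.9,224.2,0])
def ball(p,th): return C0+(p*np.cos(th)+45*np.sin(th))*sY+(262+p*np.sin(th)-45*np.cos(th))*UP
def st(tag):
    o=ctrl.observe();print(tag,"t",round(o["clock"],2),"F",o["force"],"grip",round(o["grip_width"],1),"tcp",o["tcp_pos"])
def fetch(n,hover=True):
    e=eye_model(n)
    if hover: ctrl.move_to(e+(D+90)*bz,gq(-1))
    ctrl.move_straight(e+D*bz,gq(-1),feed=120); st("at")
    ctrl.move_gripper(5,60); st("gripped")
    ctrl.move_straight(e+(D+130)*bz,gq(-1),feed=130); st("lifted")
def pre(p,th):
    b=ball(p,th)-45*sx
    ctrl.move_to(b+(D+75)*UP,hq(1)); ctrl.move_straight(b+D*UP,hq(1),feed=120); st("pre")
def snap(tag,x,y,w=160,h=120):
    s=ctrl.camera("scene");t=ctrl.camera("top")
    cv2.imwrite(f"pics/{tag}_s.png",s[:,:,::-1]);cv2.imwrite(f"pics/{tag}_t.png",t[:,:,::-1])
    return s,t
def tilt(s,seen):
    """bar tilt from red balls in the scene picture, given which pegs are expected; nearest red blob"""
    out=[]
    for p,th0 in seen:
        q=project("scene",ball(p,th0)); c=min((c for c,a in red(s)),key=lambda c:np.hypot(*(c-q)),default=None)
        o,d=ray("scene",c); n=sx; P=o+d*((C0-o)@n)/(d@n); out.append((p,c-q,P,np.arcsin(np.clip((P[2]-262+45)/p,-1,1))))
    return out
E
python3 - <<'E'
from h import *
print([ctrl.inverse_kinematics(ball(p,th)-k*sx+(D+z)*UP,hq(1)) is not None for p,th in((-72,-.097),(142,0),(-142,.097)) for k,z in((45,75),(45,0),(-30,-30))])
fetch("big",False); pre(-72,-.097)
s,t=snap("p1",0,0); cv2.imwrite("pics/c3.png",np.hstack([cv2.resize(s[180:330,220:370],(400,400))[:,:,::-1],cv2.resize(t[180:300,230:350],(400,400))[:,:,::-1]]))
print(tilt(s,[(142,-.097),(72,-.097),(-142,-.097)]))
E
```

```text
[True, True, True, True, True, True, True, True, True]
at t 2.9 F [-0.551 -0.246  1.097] grip 70.1 tcp [ 423.277 -293.564  283.052]
gripped t 3.48 F [-0.236 -0.867  3.215] grip 8.7 tcp [ 423.232 -293.013  282.99 ]
lifted t 4.62 F [ 0.403  0.679 -1.233] grip 8.7 tcp [ 414.545 -356.721  394.425]
pre t 7.0 F [ 0.7    0.954 -1.44 ] grip 8.6 tcp [520.38  137.045 418.466]
[(142, array([-0.376, -0.524]), array([485.7  , 352.953, 205.379]), np.float64(-0.08192861957456106)), (72, array([-0.268, -0.272]), array([510.585, 287.832, 211.489]), np.float64(-0.07661095539459609)), (-142, array([-15.045,  21.639]), array([561.794, 153.819, 224.555]), np.float64(-0.05322601653915635))]
```

View pics/c3.png

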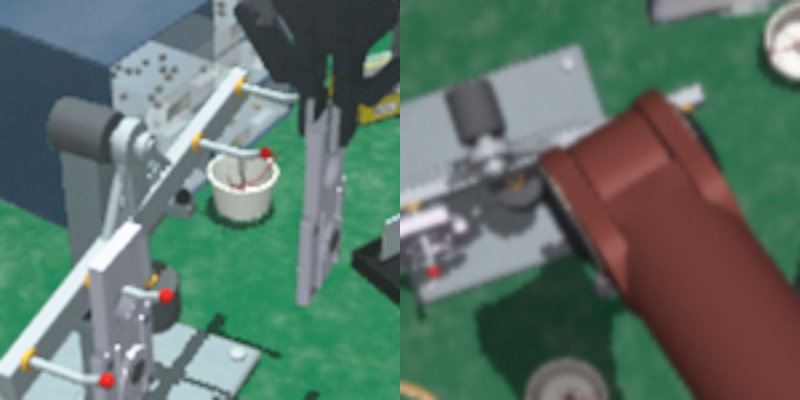

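```bash
cat >> h.py <<'E'
def hang(p,th0,th1,short=1.5):
    b0,b1=ball(p,th0),ball(p,th1)
    ctrl.move_straight(b0+D*UP,hq(1),feed=70)
    ctrl.move_straight(b0+29*sx+(D-5)*UP,hq(1),feed=50); st("in")
    ctrl.move_straight(b0+29*sx+(D-15)*UP,hq(1),feed=30); st("touch")
    ctrl.move_straight(b1+29*sx+(D-16.5+short)*UP,hq(1),feed=14); st("low")
def release(p,th1):
    b1=ball(p,th1); o=ctrl.observe()["tcp_pos"]
    ctrl.move_gripper(22); st("rel")
    ctrl.move_straight(o+70*UP,hq(1),feed=80); st("up")
E
python3 - <<'E'
from h import *
e=ctrl.observe()["tcp_pos"]-D*UP
ok=False
for a in(-32,32):
  for t in(-5,5):
    q=project("scene",e-98*UP+a*sY+t*sx);ok|=np.hypot(*(q-[334,293.6]))<4;print(q)
if ok:
  hang(-72,-.097,0)
  s,t=snap("p2",0,0); print(tilt(s,[(142,0),(72,0)]))
  cv2.imwrite("pics/c4.png",cv2.resize(s[180:330,220:420],(800,600))[:,:,::-1])
E
```

```text
[347.956 275.056]
[343.241 273.649]
[335.491 295.174]
[330.549 293.605]
in t 8.63 F [-0.073  0.297 -1.414] grip 8.2 tcp [589.048 163.626 412.715]
touch t 9.12 F [ 0.748  0.403 -1.387] grip 8.7 tcp [589.066 163.48  402.667]
low t 9.86 F [ 0.59   0.599 -0.252] grip 8.8 tcp [587.711 167.413 395.832]
[(142, array([0.157, 0.297]), array([484.33 , 356.539, 216.081]), np.float64(-0.00646896504247009)), (72, array([ 0.28 , -0.401]), array([509.533, 290.583, 217.086]), np.float64(0.0012000541999515352))]
```

```bash
python3 - <<'E'
from h import *
release(-72,0)
s,t=snap("p3",0,0); r=tilt(s,[(142,0),(-142,0),(-72,0),(72,0)]);print(r)
cv2.imwrite("pics/c4.png",np.hstack([cv2.resize(s[180:330,220:370],(400,400))[:,:,::-1],cv2.resize(t[180:300,200:320],(400,400))[:,:,::-1]]))
if abs(r[0][3])<.03:
    ctrl.move_gripper(70); fetch("sf")
E
```

```text
rel t 10.24 F [ 0.616 -0.683  0.02 ] grip 21.7 tcp [587.675 167.221 395.758]
up t 11.27 F [0.616 0.829 0.025] grip 22.1 tcp [587.633 167.255 465.231]
[(142, array([-0.543, -0.903]), array([483.798, 357.932, 219.939]), np.float64(0.020695419864599)), (-142, array([-0.047,  0.451]), array([585.535,  91.691, 216.036]), np.float64(0.006789197302413931)), (-72, array([0.125, 0.168]), array([560.808, 156.401, 216.245]), np.float64(0.010488621077064523)), (72, array([-0.12 , -0.601]), array([509.097, 291.726, 218.504]), np.float64(0.020891271182938025))]
at t 14.09 F [-0.322  0.057  0.3  ] grip 70.2 tcp [ 519.169 -186.884  255.459]
gripped t 14.67 F [-0.831 -1.82   2.272] grip 8.5 tcp [ 518.925 -186.986  255.2  ]
lifted t 15.82 F [-0.274  0.598 -0.565] grip 8.8 tcp [ 510.034 -250.4    366.687]
```

View pics/c4.png

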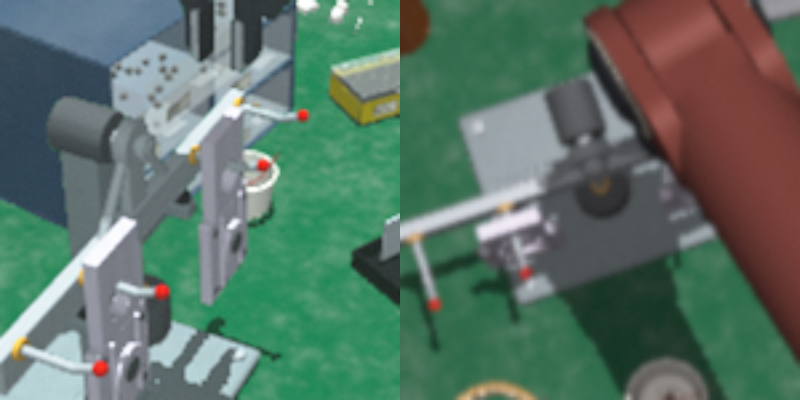

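```bash
python3 - <<'E'
from h import *
pre(142,0)
s,t=snap("p5",0,0); r=tilt(s,[(142,0),(-142,0),(72,0),(-72,0)])
for a in r:print(a)
cv2.imwrite("pics/c5.png",cv2.resize(s[190:370,200:360],(640,600*1)[:2])[:,:,::-1])
E
```

```text
pre t 18.51 F [-0.096 -0.126 -0.756] grip 8.6 tcp [442.43  340.96  411.375]
(142, array([-0.543, -0.903]), array([483.798, 357.932, 219.939]), np.float64(0.020695419864599))
(-142, array([-0.047,  0.451]), array([585.535,  91.691, 216.036]), np.float64(0.006789197302413931))
(72, array([-23.42 ,  28.299]), array([483.798, 357.932, 219.939]), np.float64(0.04082439235651184))
(-72, array([0.125, 0.168]), array([560.808, 156.401, 216.245]), np.float64(0.010488621077064523))
```

View pics/c5.png

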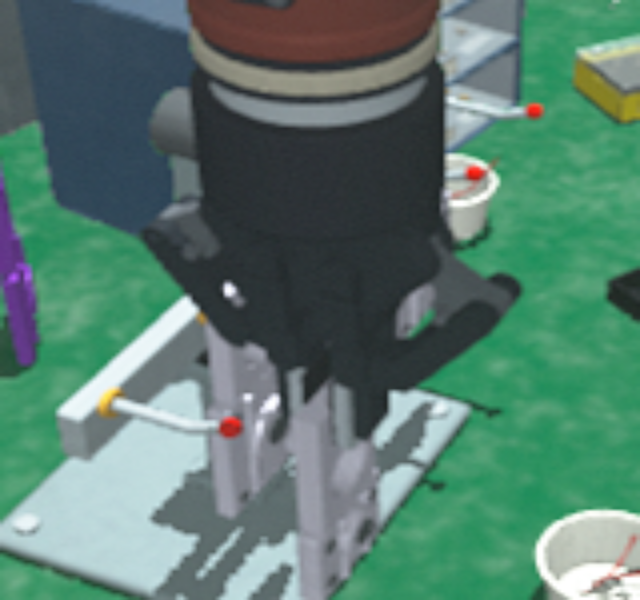

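```bash
python3 - <<'E'
from h import *
e=ctrl.observe()["tcp_pos"]-D*UP
P=[project("scene",e-66*UP+a*sY+t*sx) for a in(-25,25) for t in(-5,5)];print(P)
if min(np.hypot(*(q-[275,367])) for q in P)<5:
  hang(142,.008,-.089)
  s,t=snap("p6",0,0)
  for a in tilt(s,[(142,-.089),(-142,-.089),(-72,-.089)]):print(a)
E
```

```text
[array([296.326, 347.658]), array([290.592, 345.533]), array([280.979, 371.804]), array([274.99 , 369.436])]
in t 20.14 F [-0.027 -0.289 -0.564] grip 8.4 tcp [511.026 367.656 406.732]
touch t 20.62 F [-0.158 -0.83  -0.037] grip 8.7 tcp [511.152 367.457 396.603]
low t 21.81 F [0.587 0.668 1.133] grip 8.6 tcp [513.006 362.867 383.365]
(142, array([-0.771, -0.512]), array([485.171, 354.339, 207.413]), np.float64(-0.06756698041133427))
(-142, array([0.128, 0.466]), array([587.094,  87.61 , 228.28 ]), np.float64(-0.07951939797950351))
(-72, array([-0.175,  0.068]), array([561.645, 154.208, 223.928]), np.float64(-0.09636672464395037))
```

```bash
python3 - <<'E'
from h import *
st("now"); release(142,-.089)
s,t=snap("p7",0,0); r=tilt(s,[(142,-.09),(-142,-.09),(-72,-.09),(72,-.09)])
for a in r:print(a)
cv2.imwrite("pics/c6.png",cv2.resize(s[190:370,200:360],(640,600))[:,:,::-1])
E
```

```text
now t 21.91 F [ 0.202  0.339 -0.275] grip 9.1 tcp [512.981 362.887 383.393]
rel t 22.19 F [ 0.62  -0.355 -0.277] grip 22.0 tcp [512.768 363.058 383.269]
up t 23.22 F [0.121 0.044 0.34 ] grip 22.1 tcp [512.978 362.679 452.681]
(142, array([-0.696, -0.552]), array([485.263, 354.098, 207.169]), np.float64(-0.06928730578239498))
(-142, array([0.018, 0.638]), array([586.913,  88.084, 228.342]), np.float64(-0.07995879734953396))
(-72, array([-0.184,  0.113]), array([561.645, 154.208, 223.928]), np.float64(-0.09636672464395037))
(72, array([-0.151, -0.489]), array([510.6  , 287.793, 212.096]), np.float64(-0.06815702359175484))
```

View pics/c6.png

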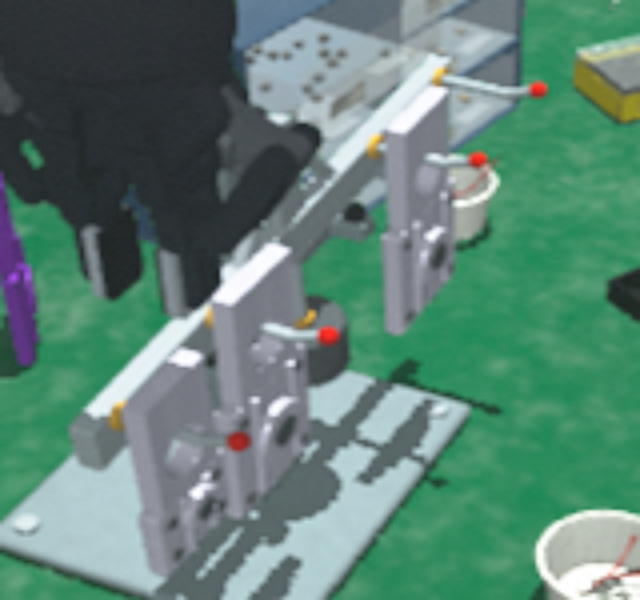

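```bash
python3 - <<'E'
from h import *
o=ctrl.observe()["tcp_pos"]; ctrl.move_straight(o-70*sx+20*UP,hq(1),feed=200)
ctrl.move_gripper(70); fetch("sn"); pre(-142,-.083)
s,t=snap("p8",0,0)
for a in tilt(s,[(142,-.083),(-142,-.083),(72,-.083)]):print(a)
e=ctrl.observe()["tcp_pos"]-D*UP
for a in(-25,25):
  for k in(-5,5):
    p=project("scene",e-66*UP+a*sY+k*sx); print(p); s[int(round(p[1])),int(round(p[0]))]=(255,0,255)
cv2.imwrite("pics/c7.png",cv2.resize(s[150:330,240:420],(600,600),interpolation=cv2.INTER_NEAREST)[:,:,::-1])
E
```

```text
at t 27.05 F [-0.705 -0.276  0.324] grip 69.9 tcp [ 439.168 -176.113  255.275]
gripped t 27.62 F [-0.174 -1.1    3.866] grip 8.7 tcp [ 438.93  -176.043  255.328]
lifted t 28.77 F [ 0.642  0.219 -1.327] grip 9.0 tcp [ 429.994 -239.836  366.831]
pre t 30.63 F [ 0.27  -0.351 -0.915] grip 9.2 tcp [545.02   72.179 423.109]
(142, array([-0.518, -0.575]), array([485.288, 354.033, 207.734]), np.float64(-0.06529876697178415))
(-142, array([0.183, 0.237]), array([587.111,  87.566, 227.794]), np.float64(-0.0760868313775378))
(72, array([-0.035, -0.404]), array([510.6  , 287.793, 212.096]), np.float64(-0.06815702359175484))
[360.124 243.226]
[355.497 241.974]
[351.326 256.89 ]
[346.53  255.531]
```

View pics/c7.png

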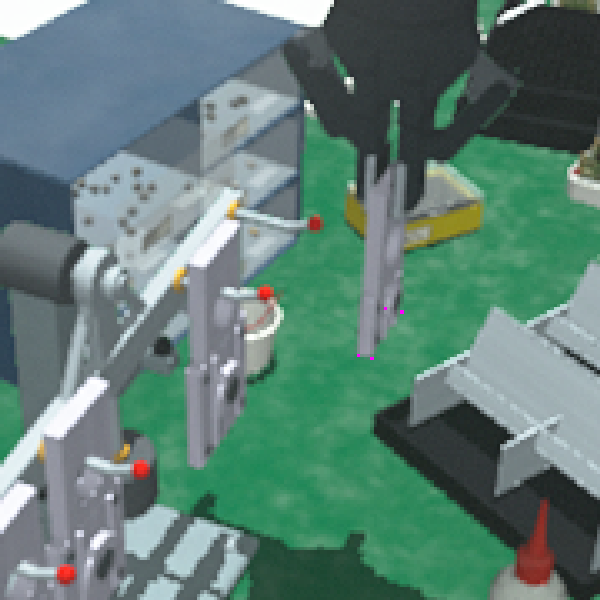

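```bash
python3 - <<'E'
from h import *
hang(-142,-.08,.007)
ctrl.dwell(.2); st("settled")
s,t=snap("p9",0,0)
for a in tilt(s,[(142,0),(-142,0),(72,0),(-72,0)]):print(a)
release(-142,.007)
s,t=snap("p10",0,0)
for a in tilt(s,[(142,0),(-142,0),(72,0),(-72,0)]):print(a)
o=ctrl.observe()["tcp_pos"]; ctrl.move_straight(o-90*sx+20*UP,hq(1),feed=150); ctrl.dwell(2)
for i in range(3):
    s,t=snap(f"f{i}",0,0); print([np.round(a[3],3) for a in tilt(s,[(142,0),(-142,0),(72,0),(-72,0)])]); ctrl.dwell(.4)
cv2.imwrite("pics/c8.png",cv2.resize(s[170:350,200:440],(800,600))[:,:,::-1])
print([c for c,a in red(s) if a>100]); st("end")
E
```

```text
in t 32.27 F [-0.163 -0.039 -1.376] grip 8.9 tcp [613.746  99.065 417.032]
touch t 32.75 F [ 0.175 -0.076 -0.681] grip 8.7 tcp [613.748  98.877 406.946]
low t 33.83 F [-0.207  0.721  0.318] grip 8.5 tcp [612.516 102.288 394.811]
settled t 34.02 F [-0.655  1.361  0.662] grip 8.9 tcp [612.531 102.256 394.804]
(142, array([-0.443, -0.603]), array([483.863, 357.762, 219.154]), np.float64(0.01516701530423925))
(-142, array([0.353, 0.151]), array([586.269,  89.768, 215.514]), np.float64(0.010462192845295613))
(72, array([ 0.08 , -0.301]), array([509.305, 291.182, 217.397]), np.float64(0.005509556558562704))
(-72, array([-0.075,  0.068]), array([560.481, 157.256, 217.066]), np.float64(-0.0009166640496238452))
rel t 34.41 F [-0.025  0.373 -0.17 ] grip 22.0 tcp [612.621 102.036 394.669]
up t 35.43 F [0.274 0.122 0.309] grip 21.4 tcp [612.469 102.036 464.074]
(142, array([-0.543, -0.903]), array([483.798, 357.932, 219.939]), np.float64(0.020695419864599))
(-142, array([-0.047,  0.451]), array([585.535,  91.691, 216.036]), np.float64(0.006789197302413931))
(72, array([-0.42 , -0.401]), array([508.753, 292.626, 218.867]), np.float64(0.02592791835393137))
(-72, array([-0.175,  0.468]), array([560.332, 157.646, 216.437]), np.float64(0.007814432693615305))
[np.float64(0.021), np.float64(0.007), np.float64(0.026), np.float64(0.005)]
[np.float64(0.021), np.float64(0.01), np.float64(0.026), np.float64(0.005)]
[np.float64(0.021), np.float64(0.01), np.float64(0.026), np.float64(0.005)]
[array([400.4, 316.1])]
end t 39.8 F [ 0.39   0.162 -0.388] grip 21.9 tcp [528.455  69.901 483.959]
```

View pics/c8.png

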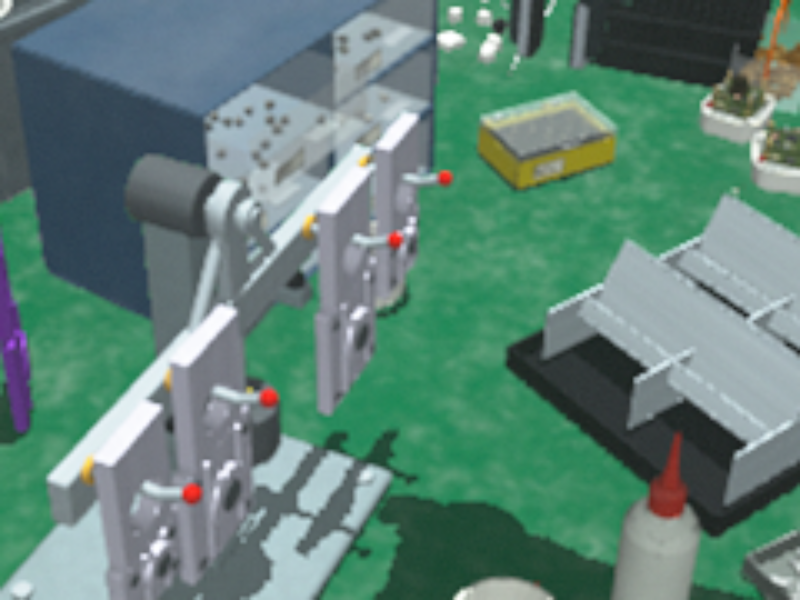

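```bash
python3 -c "
from workcell import ctrl
print(ctrl.hand_in())"
```

```text
the job is handed in; nothing more can be done
None
```

I hung the three brackets and handed the job in at about 40 s of the 72 s allowed. The order was the big one on the right inner peg, a small one on the left outer, then a small one on the right outer. Each was lowered at about 14 mm/s and let go roughly 1.5 mm above its expected resting height.

**Last checks:**
- **Hanging:** the final scene picture shows all four brackets on their own pegs and the rack empty. I did not measure the final eye-to-peg distances; each was placed about 5 mm in front of the middle of its peg.
- **Bar:** the tilt is about 0.014 rad from the height difference of the two outer balls, against 0.04 allowed. The readings from single balls disagree, from 0.005 to 0.026 rad, which is within the camera calibration error. They changed by at most 0.003 rad over three pictures spread across about 1 s. In the pictures taken between moves, the tilt never exceeded about 0.10 rad.
- **Bottle:** its cap moved only 0.3 pixels between the first and last scene pictures.
- **Robot:** the gripper is open and clear of everything, and the measured tool force stayed below about 4 N in every reading I took.

No check failed.

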